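# Twist a stuck parts tub out of its bench holder

## Task

A parts tub has got stuck inside one of the two round holders screwed to the workbench: its lugs are caught under the holder's lips. Grip the stuck tub by its rim, twist it until the lugs come clear, pull it straight up out of the holder, and set it down upright inside the shallow square metal tray, without dropping it in. Leave the spare tub that stands on the bench alone.

Things in the scene. Friction and masses are not known exactly. Their poses are not given: they have to be found in the camera images.
- tub: The stuck tub: open round grey plastic pot, 90 mm outside and 74 inside diameter (wall 8), 110 tall, 90 deep, about 0.2 kg. Origin: centre of its underside; z up. Its top 50 mm stands above the holder, so its wall can be pinched from above anywhere, one finger inside, one outside. Two lugs, 16 wide, stick out 10 mm along its +x and -x, their tops 50 mm above the origin.
- holder: Round steel cup around the stuck tub, screwed down; 132 mm outside, 120 inside, 66 tall, floor 6. Origin: centre of its underside. Lips 36 wide reach 12 mm inward from its rim on +x and -x; at first a lug sits 4 mm below each. Tub turned about 60 degrees either way (40 to 140 from holder x) lifts free. Rubber pads drag 3 to 7 N on twist and first 20 mm of lift. A twin holder is empty.
- tray_in (a point): Centre of the inner floor of the shallow open square metal tray (outside 170 x 170 mm, 35 high, walls and floor 4 mm, about 0.9 kg, loose on the bench); x and y along its sides, z up. The floor is 4 mm above the bench.
- spare_tub: A loose tub of the same shape and size as the stuck one, standing alone on the bench beyond the holders; a bystander. Origin: centre of its underside, on the bench.
Mind the look-alikes: they are no part of the job. What is shaped like the tub but red is not meant.

How it is judged:
On the way, in this order (a step that is already met when the one before it is completed fails the run):
1. the tub is twisted so that its lugs clear the lips, while still down in the holder (angle between the x axis of tub and the x axis of holder, either way round above 0.45 rad and z of tub in the frame of holder below 0.03 m and horizontal distance between tub and holder below 0.02 m), for 0.1 s.
2. the tub is pulled right up out of the holder (z of tub in the frame of holder above 0.07 m), for 0.1 s.
At the end, for the whole second after the job is handed in: The tub stands upright (within 7 degrees) and at rest on the tray's floor, its centre within 40 mm of the tray's centre along each side, released (x of tub in the frame of tray_in between -0.04 and 0.04 m and y of tub in the frame of tray_in between -0.04 and 0.04 m and z of tub in the frame of tray_in between -0.01 and 0.012 m and angle between tub's own z axis and vertical below 0.12 rad and linear speed of tub below 0.03 m/s); the robot touches nothing.
It fails at once if the spare tub is pushed more than 30 mm or knocked over (distance of spare_tub from where it was at the start of the episode above 0.03 m or angle between spare_tub's own z axis and vertical above 0.4 rad).
It fails at once if the tub is dropped into the tray: let go with its underside more than 40 mm above the tray's floor (contact force between the fingers and tub below 0.05 N and horizontal distance between tub and tray_in below 0.12 m and z of tub in the frame of tray_in above 0.04 m).
It also fails if it takes over 54 s, if anything falls off the work surface, if the arm or the gripper's body presses on something with over 40 N, if the wrist force passes 120 N, or if a joint passes its speed limit or range.

## Robot

A 6-joint arm with a two-finger parallel gripper is mounted at the origin on the work surface. World frame = base frame: x ahead of the robot, y to its left, z up, the work surface at z = 0. Lengths are in m, angles in rad, forces in N, time in s.
With the tool pointing down it reaches from about 0.35 to 0.775 m from the base axis. Payload 7.3 kg.
Tool frame: the origin (TCP) lies between the finger pads; the fingertips stand 17 mm ahead of it and the grasp point (between the pads) lies 2 mm behind it; z points along the fingers, y is the direction in which the jaws open and shut (so a half turn about z gives the same grasp; the last joint's range is limited). The gripper opens to 92 mm and grips with 3 to 60 N. Pads are 19 mm wide; open, the fingers measure 130 mm over their backs; the gripper's body (75 mm by 190 mm) begins 47 mm behind the grasp point.
Start: joints at [-1.323, 0.342, 1.524, -0, 1.275, -0.146], TCP at [0.201, -0.485, 0.244] pointing down, gripper open.
Joint ranges: [-2.53, 2.53], [-0.77, 2.02], [0.04, 2.7], [-1, 4.14], [0.28, 2.66], [-3.11, 3.11]. Speed limits (rad/s): [2.57, 2.57, 3.14, 3.14, 3.14, 3.14].

## Interface

Orientations are given as [roll, pitch, yaw] about the fixed x, y, z axes, in that order (R = Rz(yaw) Ry(pitch) Rx(roll)).
In Python, from cell import sensors, vision, hand_in gives the robot as it stands.
- The arm moves only by the tool step_arm, never from a script. Its argument "series" is a list of rows, each a list of 5 numbers: the opening, from 0 (shut) to 1 (fully open), then the shift along the world's x, y, z each as a share of 25 mm, from -1 to 1, then the turn about the world's z as a share of 0.08 rad, from -1 to 1. A call has 1 to 12 rows; each row shifts and turns the commanded pose from where the row before left it; what a row does not reach is not made up. A row lasts 1/10 s, in which the tool goes at most 50 mm and 8.59 degrees, less where a joint would pass 70% of its speed; a pose out of reach is approached as far as the arm can. A call with a number of a shift or a turn outside -1 to 1 is refused whole. A call with a gripper value outside its range is refused whole. The fingers move at their own pace and stop on an object; "squeeze" is the grip in N (left out, the last holds). Time passes only in rows, so rows that do not move let the fingers close. It gives the time, the measured TCP pose, the force and the opening at its end, in the units of the state.
- sensors.observe(): the state, without advancing time (a new reading comes with each control period).
- vision.read_camera(name): name is "scene" or "top"; returns a dict with "pixels" (384x512x3 uint8, blue, green, red), "range_z" (384x512 float32, m along the optical axis (not along the pixel's ray), 0 where there is no reading), "camera_matrix" (3x3 intrinsics, pixels), "k1" (the pictures are not rectified: a ray, as slopes to the right and down, at radius r is drawn at 1 + k1 r^2 times it, then the intrinsics apply), "pose" (4x4, takes a point from camera to world coordinates). Camera axes: x right, y down, z forward; pixel columns grow to the right and rows downward; lengths in m; the calibration is good to about 2 mm. A picture is of the moment at which its call begins.
- hand_in(): hands the job in, once; it reports no verdict.
The state is a dict: "time": time; "qpos": joint angles; "qvel": joint speeds; "joint_efforts": joint torques, N m; "tool_pos": TCP position; "tool_rot": TCP orientation; "contact_force": force on the tool from outside, world axes, zero at the start; "torque": the same for the moment, N m; "opening": finger opening in m.
Only numpy, scipy, OpenCV 4.12 (cv2) and the standard library are available. Lean on these libraries where they do the work, as an engineer would, in place of code of your own. Each camera call takes 0.05 s, during which the arm holds its last target.

## Working session

There is one attempt and no reset: what is moved stays moved. The work goes in short steps, Python scripts to look and compute and a tool call to move; the robot and the scene stay as the last step left them, time stands still between calls to the robot, and variables do not carry over. Pictures are saved under pics/ and viewed, and the job is handed in when it is done.

Besides the shell and the picture viewer there is one more tool, called after "Call:" as name(argument=value, ...), one argument or row to a line, values as JSON. step_arm: Moves the arm, as the interface text tells. Its arguments: {"type":"object","properties":{"series":{"type":"array","items":{"type":"array","items":{"type":"number","minimum":-1,"maximum":1}}},"squeeze":{"type":"number"}},"required":["series"]}

```bash
mkdir -p pics
cat > h.py <<'E'
import numpy as np, cv2, pickle
def ray(c,u,v):
    K=c["camera_matrix"];k=c["k1"]
    xd=(u-K[0,2])/K[0,0]; yd=(v-K[1,2])/K[1,1]
    rd=np.hypot(xd,yd); r=rd
    for _ in range(30): r=rd/(1+k*r*r)
    s=np.where(rd>0,r/np.maximum(rd,1e-12),1)
    return xd*s,yd*s
def cloud(c):
    h,w=c["range_z"].shape
    u,v=np.meshgrid(np.arange(w),np.arange(h))
    x,y=ray(c,u.astype(float),v.astype(float)); z=c["range_z"]
    P=np.stack([x*z,y*z,z],-1)@c["pose"][:3,:3].T+c["pose"][:3,3]
    P[z==0]=np.nan
    return P
def onplane(c,u,v,h):
    x,y=ray(c,np.asarray(u,float),np.asarray(v,float))
    d=np.stack([x,y,np.ones_like(x)],-1)@c["pose"][:3,:3].T
    o=c["pose"][:3,3]
    return o+d*((h-o[2])/d[...,2])[...,None]
E
python3 - <<'E'
from cell import sensors,vision
import pickle,cv2
s=sensors.observe();print(s)
for n in("scene","top"):
    c=vision.read_camera(n);pickle.dump(c,open(n+"0.pkl","wb"));cv2.imwrite(f"pics/{n}0.png",c["pixels"])
    print(n,c["pose"].round(3).tolist(),c["camera_matrix"].tolist(),c["k1"])
E
```

```text
{'time': 0.0, 'qpos': array([-1.32299695e+00,  3.42707605e-01,  1.52501598e+00,  3.77512622e-06,
        1.27540019e+00, -1.45979208e-01]), 'qvel': array([ 5.94782933e-05, -5.69559142e-05, -2.51837025e-04, -2.17706808e-03,
       -1.11335015e-03, -1.85612960e-04]), 'joint_efforts': array([ 2.50297953e-04, -4.31242669e+01, -2.44224358e+01,  7.16382475e-02,
        5.60106570e-02, -1.31319239e-04]), 'tool_pos': array([ 0.20136931, -0.48443242,  0.24305316]), 'tool_rot': array([-3.14007834e+00, -2.26290195e-04,  3.93777312e-01]), 'contact_force': array([-0.12545327,  0.38593683,  0.35622649]), 'torque': array([-0.00608849,  0.01577918,  0.03207117]), 'opening': 0.09210285572651182}
scene [[0.076, 0.693, -0.717, 1.443], [0.997, -0.066, 0.042, -0.123], [-0.018, -0.718, -0.695, 0.864], [0.0, 0.0, 0.0, 1.0]] [[431.88600702643254, 0.0, 256.85406075371145], [0.0, 431.88600702643254, 187.49653048381398], [0.0, 0.0, 1.0]] -0.15274877492513889
top [[0.001, -0.978, 0.211, 0.369], [-1.0, -0.001, -0.003, -0.089], [0.003, -0.211, -0.978, 1.154], [0.0, 0.0, 0.0, 1.0]] [[379.2850482589807, 0.0, 254.3830468081152], [0.0, 379.2850482589807, 185.4845536220572], [0.0, 0.0, 1.0]] -0.03622308144827041
```

View pics/scene0.png

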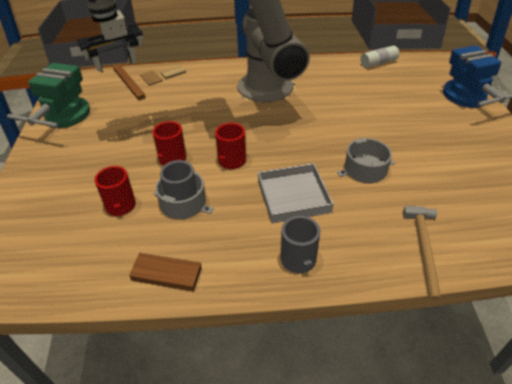

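View pics/top0.png

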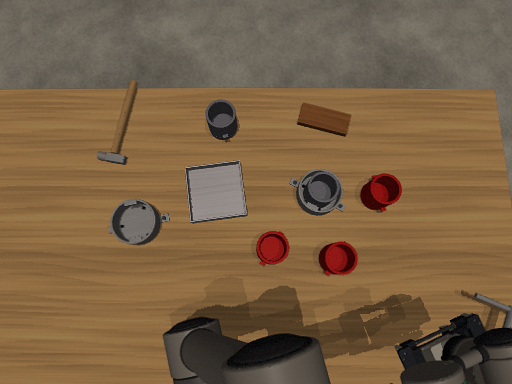

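Scene and top views agree. The grey tub inside a holder is at scene (181,188) / top (320,190). The lone grey tub at scene (300,245) / top (221,120) is the spare. There are three red decoys at top (272,248), (339,258) and (381,192). The empty holder is at top (136,222) and the tray at top (216,192). The stuck tub is the only grey one in a holder, so I'll confirm it with an enlarged crop and measure it.

Run:
```python
import pickle,cv2,numpy as np
from h import *
t=pickle.load(open("top0.pkl","rb"));s=pickle.load(open("scene0.pkl","rb"))
a=cv2.resize(t["pixels"][155:225,280:410],None,fx=6,fy=6,interpolation=cv2.INTER_CUBIC)
cv2.imwrite("pics/crop_top.png",a[:, :780])
b=cv2.resize(s["pixels"][140:230,140:230],None,fx=6,fy=6,interpolation=cv2.INTER_CUBIC)
cv2.imwrite("pics/crop_scene.png",b)
P=cloud(t);px=t["pixels"].astype(int)
sat=px.max(-1)-px.min(-1)
def circ(box,z0,z1,name):
    u0,u1,v0,v1=box
    Q=P[v0:v1,u0:u1];m=(Q[...,2]>z0)&(Q[...,2]<z1)&(sat[v0:v1,u0:u1]<40)
    q=Q[m][:,:2]
    if len(q)<5: print(name,len(q));return
    h=cv2.convexHull(q.astype(np.float32))[:,0]
    A=np.c_[2*h,np.ones(len(h))];x=np.linalg.lstsq(A,(h**2).sum(1),rcond=None)[0]
    print(name,len(q),"fit",x[:2].round(4),"r",np.sqrt(x[2]+x[:2]@x[:2]).round(4),"mean",q.mean(0).round(4),"enc",cv2.minEnclosingCircle(q.astype(np.float32)))
Pm=P[155:225,285:355,2];print(np.histogram(Pm[np.isfinite(Pm)],bins=np.arange(-.01,.15,.01)))
circ((285,355,155,225),.105,.13,"tubrim")
circ((285,355,155,225),.058,.075,"holderrim")
circ((200,245,95,145),.1,.12,"spare")
circ((105,165,195,250),.058,.075,"twin")
Q=P[150:235,175:260];m=(Q[...,2]>.025)&(Q[...,2]<.045)&(sat[150:235,175:260]<60)
print("tray",m.sum(),cv2.minAreaRect(Q[m][:,:2].astype(np.float32)))
for n,bx in dict(r1=(250,295,225,275),r2=(315,362,235,280),r3=(360,405,168,218)).items():
    u0,u1,v0,v1=bx;Q=P[v0:v1,u0:u1];m=(Q[...,2]>.09);print(n,cv2.minEnclosingCircle(Q[m][:,:2].astype(np.float32)),np.nanmax(Q[...,2]))
```

```text
(array([1792, 1561,   69,  349,   87,   81,   93,  377,   52,   48,   56,
         53,  269,    0,    0]), array([-0.01,  0.  ,  0.01,  0.02,  0.03,  0.04,  0.05,  0.06,  0.07,
        0.08,  0.09,  0.1 ,  0.11,  0.12,  0.13,  0.14]))
tubrim 295 fit [ 0.5898 -0.2852] r 0.0444 mean [ 0.5895 -0.2859] enc ((0.5902560353279114, -0.2854662835597992), 0.04549841582775116)
holderrim 405 fit [ 0.5901 -0.2852] r 0.0653 mean [ 0.5831 -0.2803] enc ((0.5899258852005005, -0.2855461537837982), 0.06615816801786423)
spare 274 fit [0.8112 0.0095] r 0.0446 mean [0.8099 0.0091] enc ((0.8117874264717102, 0.009881112724542618), 0.04587412253022194)
twin 411 fit [0.4989 0.2601] r 0.0651 mean [0.4976 0.2601] enc ((0.49914929270744324, 0.26073092222213745), 0.06629030406475067)
tray 367 ((0.5959510803222656, 0.026983000338077545), (0.17183110117912292, 0.1702404022216797), 7.821070671081543)
r1 ((0.42235928773880005, -0.14136847853660583), 0.04503438249230385) 0.11369395427518092
r2 ((0.3938879668712616, -0.32791516184806824), 0.04564540833234787) 0.11383256430189737
r3 ((0.5855532884597778, -0.46204912662506104), 0.045998524874448776) 0.11598469266192923
```

View pics/crop_top.png

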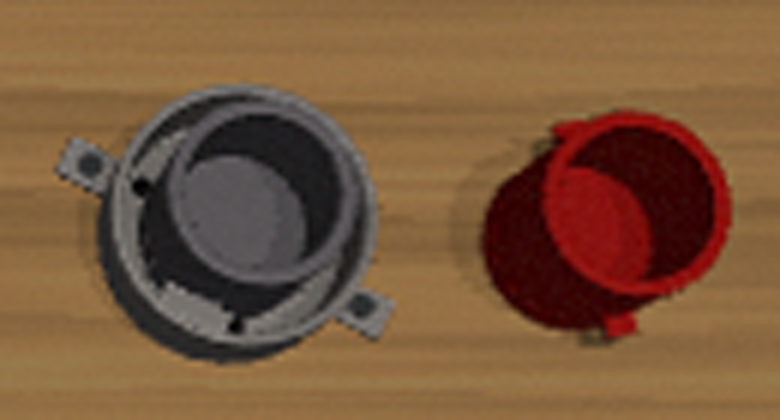

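View pics/crop_scene.png

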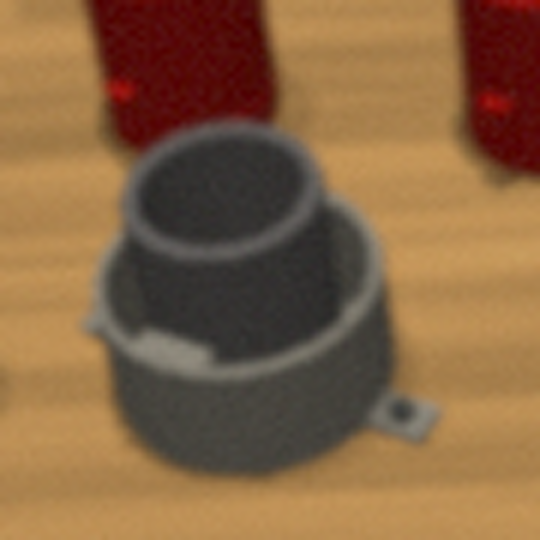

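The crops show the grey tub inside the holder (crop_top centre (265,195), holder ears at (90,160) and (370,310)), with a lip at crop_scene (175,350). That confirms it as the stuck tub. I'll measure the lip direction, cross-check with the scene camera, then move.

Run:
```python
import pickle,cv2,numpy as np
from h import *
C=np.array([.590,-.2854])
for n in("top","scene"):
    c=pickle.load(open(n+"0.pkl","rb"));P=cloud(c);px=c["pixels"].astype(int);sat=px.max(-1)-px.min(-1)
    d=P[...,:2]-C;r=np.hypot(d[...,0],d[...,1]);a=np.degrees(np.arctan2(d[...,1],d[...,0]))
    m=(r<.075)&(P[...,2]>.105)&(sat<50);q=P[m]
    print(n,"rim",cv2.minEnclosingCircle(q[:,:2].astype(np.float32)),np.median(q[:,2]))
    m=(r>.050)&(r<.058)&(P[...,2]>.058)&(P[...,2]<.075)
    print(" lip angles",np.sort(a[m]).round(0))
    m=(r>.047)&(r<.056)&(P[...,2]>.045)&(P[...,2]<.058); print(" lug?",np.sort(a[m]).round(0))
    m=(r>.07)&(r<.1)&(P[...,2]>.003)&(sat<40); print(" ears",np.percentile(a[m],[5,30,50,70,95]).round(0),m.sum())
    Q=P[...,2]; m=(Q>.027)&(Q<.045)&(sat<45)&(abs(P[...,0]-.596)<.12)&(abs(P[...,1]-.027)<.12)
    print(" tray",cv2.minAreaRect(P[m][:,:2].astype(np.float32)))
```

```text
top rim ((0.5902560353279114, -0.2854662835597992), 0.04549841582775116) 0.1148620947583745
 lip angles [133. 134. 136. 136. 138. 138. 140. 142. 142. 144. 145. 146. 147. 148.
 150. 151. 152. 152. 154. 155. 157. 158. 159. 160. 161. 162. 164. 164.
 167. 167. 168. 170. 171.]
 lug? []
 ears [-125. -118.   56.   62.   68.] 84
 tray ((0.5959510803222656, 0.026983000338077545), (0.17183110117912292, 0.1702404022216797), 7.821070671081543)
scene rim ((0.5889395475387573, -0.283183217048645), 0.048646170645952225) 0.11481752711159654
 lip angles [-114. -111. -107. -102.  -99.  -84.  -43.  -43.  -42.  -42.  -41.  -36.
  -36.  -35.  -34.  -33.  -31.  -31.  -30.  -27.  -27.  -26.  -26.  -24.
  -22.  -20.  -18.  -17.  -17.  -16.  -14.  -11.  -11.   -9.   -9.   -8.
   -7.   -7.   -6.  130.]
 lug? [10. 33. 42. 45. 49. 51. 52. 52. 60. 61. 66. 68. 69. 71. 73. 75. 78. 81.
 87. 91.]
 ears [-113.   56.   59.   62.   67.] 66
 tray ((0.5964297652244568, 0.028034351766109467), (0.17444373667240143, 0.1711551547050476), 8.188047409057617)
```

Call:
step_arm(
  series=[
    [0.5,1,0.63,0,0],
    [0.5,1,0.63,0,0],
    [0.5,1,0.63,0,0],
    [0.5,1,0.63,0,0],
    [0.5,1,0.63,0,0],
    [0.5,1,0.63,0,0],
    [0.5,1,0.63,0,0],
    [0.5,1,0.63,0,0],
    [0.5,1,0.63,0,0],
    [0.5,1,0.63,0,0],
    [0.5,1,0.63,0,0],
    [0.5,1,0.63,0,0],
  ],
  squeeze=50,
)

```text
time: 1.3
tool_pos: [0.5023, -0.2949, 0.2433]
tool_rot: [-3.141, 0.001, 0.394]
contact_force: [0.4, -0.0, -0.0]
opening: 0.0461
```

Call:
step_arm(
  series=[
    [0.5,0.97,0.64,0,0],
    [0.5,0.97,0.64,0,0],
    [0.5,0.97,0.64,0,0],
    [0.5,0,0,-0.9,0],
    [0.5,0,0,-0.9,0],
    [0.5,0,0,-0.9,0],
    [0.5,0,0,-0.9,0],
    [0.5,0,0,-0.9,0],
    [0.5,0,0,-0.9,0],
    [0.5,0,0,-0.4,0],
    [0.5,0,0,0,0],
  ],
)

```text
time: 2.4
tool_pos: [0.5733, -0.2473, 0.097]
tool_rot: [-3.139, 0.002, 0.394]
contact_force: [-1.2, -0.2, 0.2]
opening: 0.0459
```

Run:
```python
from cell import sensors,vision
import cv2
print(sensors.observe()["tool_pos"])
c=vision.read_camera("scene");cv2.imwrite("pics/scene1.png",cv2.resize(c["pixels"][90:250,90:290],None,fx=4,fy=3.7))
```

```text
[ 0.57332693 -0.24734036  0.09699707]
```

View pics/scene1.png

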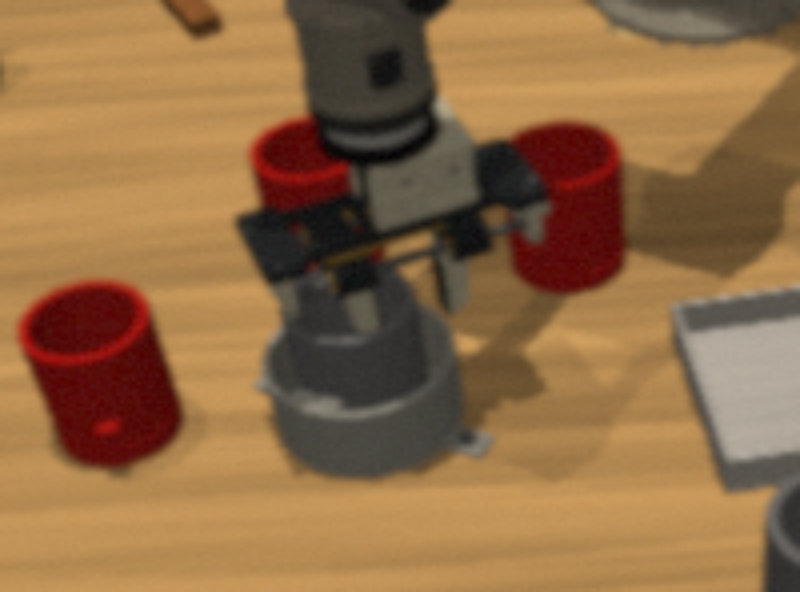

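In the picture the tub rim spans about x 288–424 at y 263–344. One finger, at (365,300), is inside the rim and the other, at (455,285), is outside it. There are no contact forces. Closing now.

Call:
step_arm(
  series=[
    [0,0,0,0,0],
    [0,0,0,0,0],
    [0,0,0,0,0],
    [0,0,0,0,0],
    [0,0,0,0,0],
    [0,0,0,0,0],
    [0,0,0,0,0],
  ],
  squeeze=50,
)

```text
time: 3.15
tool_pos: [0.5743, -0.2473, 0.099]
tool_rot: [-3.141, -0.0, 0.394]
contact_force: [-1.4, 3.6, 4.0]
opening: 0.0089
```

Run:
```python
from cell import sensors
import numpy as np
s=sensors.observe();print(s["tool_pos"],s["tool_rot"],s["contact_force"],s["opening"])
C=np.array([.590,-.2852])
# arc of 16 rows ccw from yaw .394
p0=np.array([0,0]);
for i in range(16):
    f=lambda k:C+.041*np.array([np.cos(.394+np.pi/2+.08*k),np.sin(.394+np.pi/2+.08*k)])
    d=(f(i+1)-f(i))/.025;print(i,d.round(3))
```

```text
[ 0.57427767 -0.24729601  0.09895165] [-3.14108382e+00 -2.86434864e-04  3.94080834e-01] [-1.36658975  3.55596601  3.9525359 ] 0.00888964149919505
0 [-0.119 -0.055]
1 [-0.114 -0.064]
2 [-0.109 -0.073]
3 [-0.102 -0.082]
4 [-0.096 -0.09 ]
5 [-0.088 -0.097]
6 [-0.08  -0.104]
7 [-0.072 -0.11 ]
8 [-0.063 -0.115]
9 [-0.053 -0.12 ]
10 [-0.043 -0.124]
11 [-0.033 -0.127]
12 [-0.023 -0.129]
13 [-0.013 -0.131]
14 [-0.002 -0.131]
15 [ 0.008 -0.131]
```

Gripped: opening is 8.9 mm, matching the 8 mm wall. Next I'll twist along the arc about the tub's axis.

Call:
step_arm(
  series=[
    [0,-0.119,-0.055,0,1],
    [0,-0.114,-0.064,0,1],
    [0,-0.109,-0.073,0,1],
    [0,-0.102,-0.082,0,1],
    [0,-0.096,-0.09,0,1],
    [0,-0.088,-0.097,0,1],
    [0,-0.08,-0.104,0,1],
    [0,-0.072,-0.11,0,1],
  ],
)

```text
time: 3.95
tool_pos: [0.5544, -0.2645, 0.0989]
tool_rot: [-3.141, -0.0, 1.037]
contact_force: [-2.2, 2.2, 3.4]
opening: 0.0086
```

Call:
step_arm(
  series=[
    [0,-0.063,-0.115,0,1],
    [0,-0.053,-0.12,0,1],
    [0,-0.043,-0.124,0,1],
    [0,-0.033,-0.127,0,1],
    [0,-0.023,-0.129,0,1],
    [0,-0.013,-0.131,0,1],
    [0,-0.002,-0.131,0,1],
    [0,0.008,-0.131,0,1],
    [0,0,0,0,0],
    [0,0,0,0,0],
  ],
)

```text
time: 4.95
tool_pos: [0.5491, -0.2905, 0.0989]
tool_rot: [3.142, 0.001, 1.672]
contact_force: [-1.8, -0.8, 2.5]
opening: 0.0089
```

Run:
```python
from cell import sensors,vision
import cv2,numpy as np
from h import *
s=sensors.observe();print(s["contact_force"],s["torque"])
c=vision.read_camera("scene");cv2.imwrite("pics/scene2.png",cv2.resize(c["pixels"][130:230,120:245],None,fx=6,fy=6,interpolation=cv2.INTER_CUBIC))
t=vision.read_camera("top");cv2.imwrite("pics/top2.png",cv2.resize(t["pixels"][150:230,270:370],None,fx=7,fy=7,interpolation=cv2.INTER_CUBIC))
C=np.array([.590,-.2852])
for c in(c,t):
    P=cloud(c);d=P[...,:2]-C;r=np.hypot(d[...,0],d[...,1]);a=np.degrees(np.arctan2(d[...,1],d[...,0]))
    m=(r>.047)&(r<.056)&(P[...,2]>.045)&(P[...,2]<.058);print(np.sort(a[m]).round(0))
```

```text
[-1.75411204 -0.75906951  2.530065  ] [-0.20750294  0.22055705  0.05059691]
[27. 42. 44. 46. 49. 49. 51. 53. 54. 56. 57. 59. 77.]
[40. 41. 44. 46. 46. 47. 48. 52. 52. 54. 55. 57. 59.]
```

View pics/scene2.png

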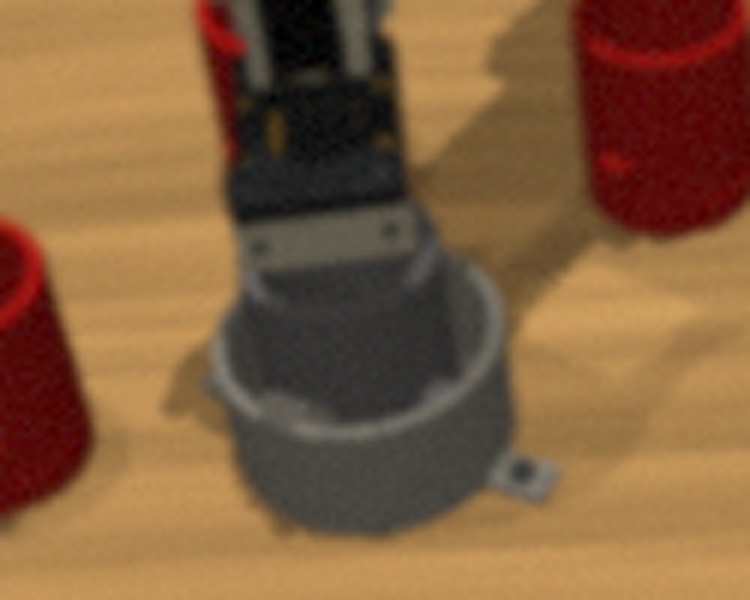

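View pics/top2.png

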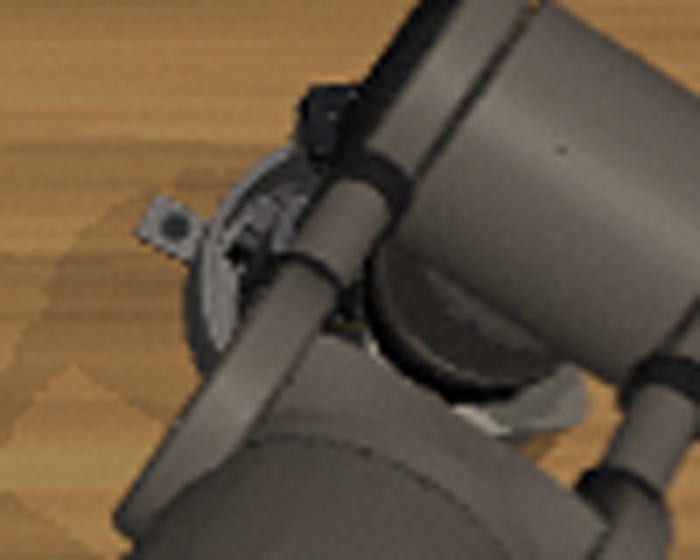

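Both cameras put the lug at about 49° in the world frame (scene2 crop (440,385)). The lip axis is at −28°, so the lugs are about 77° off the lips and clear. Lifting straight up, slowly at first.

Call:
step_arm(
  series=[
    [0,0,0,0.2,0],
    [0,0,0,0.2,0],
    [0,0,0,0.2,0],
    [0,0,0,0.2,0],
    [0,0,0,0.2,0],
    [0,0,0,0.3,0],
    [0,0,0,0.5,0],
    [0,0,0,0.5,0],
    [0,0,0,0.5,0],
    [0,0,0,0.5,0],
    [0,0,0,0.5,0],
    [0,0,0,0.5,0],
  ],
)

```text
time: 6.25
tool_pos: [0.5492, -0.2899, 0.2074]
tool_rot: [3.141, 0.0, 1.674]
contact_force: [-0.7, 0.2, -2.9]
opening: 0.0084
```

Call:
step_arm(
  series=[
    [0,0,0.5,0,0],
    [0,0,1,0,0],
    [0,0,1,0,0],
    [0,0,1,0,0],
    [0,0,1,0,0],
    [0,0,1,0,0],
    [0,0,1,0,0],
    [0,0,1,0,0],
    [0,0,1,0,0],
    [0,0.1,1,0,0],
    [0,0.1,1,0,0],
    [0,0,1,0,0],
  ],
)

```text
time: 7.45
tool_pos: [0.5536, -0.0005, 0.2058]
tool_rot: [-3.141, -0.001, 1.674]
contact_force: [-0.4, -0.2, -1.8]
opening: 0.0088
```

Call:
step_arm(
  series=[
    [0,0,0.5,0,0],
    [0,0,0.3,0,0],
    [0,0,0.2,0,0],
    [0,0,0,0,0],
  ],
)

```text
time: 7.85
tool_pos: [0.5541, 0.0226, 0.2062]
tool_rot: [-3.142, 0.0, 1.674]
contact_force: [-0.9, -0.2, -2.3]
opening: 0.0088
```

Run:
```python
from cell import sensors,vision
import cv2,numpy as np
from h import *
s=sensors.observe();print(s["tool_pos"],s["contact_force"])
c=vision.read_camera("scene");cv2.imwrite("pics/scene3.png",cv2.resize(c["pixels"][80:280,200:400],None,fx=3,fy=3))
P=cloud(c);px=c["pixels"].astype(int);sat=px.max(-1)-px.min(-1)
m=(abs(P[...,0]-.6)<.06)&(abs(P[...,1]-.02)<.08)&(P[...,2]>.09)&(P[...,2]<.27)&(sat<40)&(P[...,0]>.6)
q=P[m]
for lo in np.arange(.1,.25,.01):
    k=q[(q[:,2]>=lo)&(q[:,2]<lo+.01)]
    if len(k)>10:
        A=np.c_[2*k[:,:2],np.ones(len(k))];x=np.linalg.lstsq(A,(k[:,:2]**2).sum(1),rcond=None)[0]
        print(round(lo,2),len(k),x[:2].round(3),np.sqrt(x[2]+x[:2]@x[:2]).round(3),"y",k[:,1].min().round(3),k[:,1].max().round(3),"xmax",k[:,0].max().round(3))
```

```text
[0.5541101  0.02257855 0.20619204] [-0.85751086 -0.17962101 -2.30671408]
0.11 50 [0.596 0.027] 0.043 y -0.015 0.068 xmax 0.642
0.12 93 [0.596 0.027] 0.044 y -0.015 0.068 xmax 0.641
0.13 94 [0.595 0.027] 0.044 y -0.016 0.067 xmax 0.642
0.14 95 [0.595 0.027] 0.044 y -0.016 0.062 xmax 0.642
0.15 101 [0.591 0.03 ] 0.048 y -0.016 0.071 xmax 0.644
0.16 124 [0.593 0.03 ] 0.047 y -0.018 0.07 xmax 0.642
0.17 107 [0.595 0.027] 0.044 y -0.016 0.07 xmax 0.641
0.18 104 [0.596 0.027] 0.044 y -0.017 0.069 xmax 0.642
0.19 103 [0.595 0.028] 0.045 y -0.016 0.068 xmax 0.643
0.2 113 [0.596 0.027] 0.044 y -0.017 0.067 xmax 0.642
0.21 116 [0.596 0.027] 0.044 y -0.016 0.065 xmax 0.642
0.22 143 [0.597 0.027] 0.04 y -0.017 0.071 xmax 0.641
```

View pics/scene3.png

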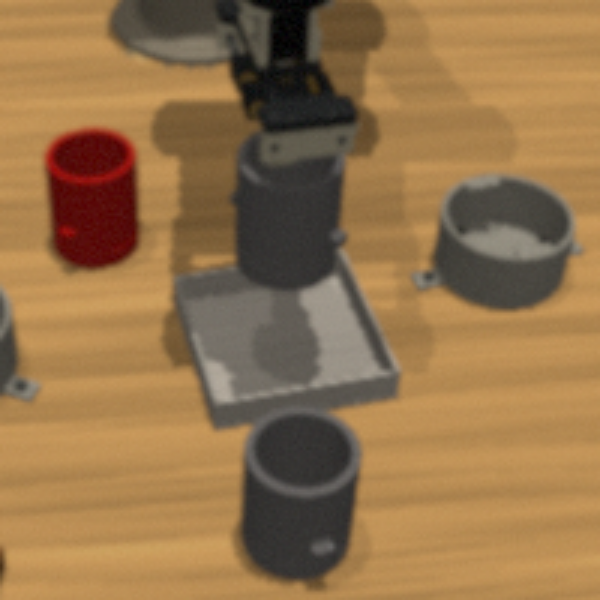

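The picture and fit show the tub hanging upright at (0.596, 0.027), right over the tray centre. The spare at crop (300,490) hasn't moved. Lowering.

Call:
step_arm(
  series=[
    [0,0,0,-0.6,0],
    [0,0,0,-0.6,0],
    [0,0,0,-0.6,0],
    [0,0,0,-0.6,0],
    [0,0,0,-0.6,0],
    [0,0,0,-0.4,0],
    [0,0,0,-0.2,0],
    [0,0,0,-0.2,0],
    [0,0,0,-0.1,0],
    [0,0,0,0,0],
  ],
)

```text
time: 8.9
tool_pos: [0.5542, 0.0226, 0.1088]
tool_rot: [3.141, 0.0, 1.674]
contact_force: [0.1, 0.6, -2.3]
opening: 0.0088
```

Call:
step_arm(
  series=[
    [0,0,0,-0.1,0],
    [0,0,0,-0.1,0],
    [0,0,0,-0.1,0],
    [0,0,0,-0.08,0],
    [0,0,0,0,0],
  ],
)

```text
time: 9.4
tool_pos: [0.554, 0.0226, 0.0989]
tool_rot: [-3.141, -0.0, 1.674]
contact_force: [-0.1, -0.1, -2.2]
opening: 0.0088
```

Call:
step_arm(
  series=[
    [0,0,0,-0.06,0],
    [0,0,0,-0.04,0],
    [0,0,0,0,0],
  ],
)

```text
time: 9.7
tool_pos: [0.5542, 0.0226, 0.0969]
tool_rot: [3.141, 0.0, 1.674]
contact_force: [-0.7, 0.5, -1.9]
opening: 0.0086
```

Call:
step_arm(
  series=[
    [0,0,0,-0.04,0],
    [0,0,0,-0.04,0],
    [0,0,0,0,0],
  ],
)

```text
time: 10.0
tool_pos: [0.5542, 0.0226, 0.0968]
tool_rot: [3.14, 0.0, 1.674]
contact_force: [-6.9, 0.3, 15.0]
opening: 0.0086
```

Contact with the tray floor. I'll relax the push slightly, then open and retreat straight up.

Call:
step_arm(
  series=[
    [0,0,0,0.03,0],
    [0.1,0,0,0,0],
    [0.2,0,0,0,0],
    [0.35,0,0,0,0],
    [0.5,0,0,0,0],
    [0.5,0,0,0,0],
    [0.5,0,0,0,0],
  ],
)

```text
time: 10.7
tool_pos: [0.5542, 0.0226, 0.0954]
tool_rot: [3.142, -0.0, 1.674]
contact_force: [0.3, -0.0, -0.4]
opening: 0.0432
```

Call:
step_arm(
  series=[
    [0.5,0,0,0.3,0],
    [0.5,0,0,0.5,0],
    [0.5,0,0,0.5,0],
    [0.5,0,0,0.8,0],
    [0.5,0,0,0.8,0],
    [0.5,0,0,0.8,0],
    [0.5,-0.5,0,0.8,0],
    [0.5,-0.8,0,0.5,0],
    [0.5,-0.8,0,0,0],
    [0.5,-0.8,0,0,0],
    [0.5,-0.5,0,0,0],
    [0.5,0,0,0,0],
  ],
)

```text
time: 11.9
tool_pos: [0.4682, 0.0227, 0.2219]
tool_rot: [3.14, 0.0, 1.674]
contact_force: [0.0, 0.1, -0.5]
opening: 0.0455
```

Run:
```python
from cell import sensors,vision
import cv2,numpy as np
from h import *
s=sensors.observe();print(s["tool_pos"],s["contact_force"])
c=vision.read_camera("scene");cv2.imwrite("pics/scene4.png",cv2.resize(c["pixels"][80:280,200:400],None,fx=3,fy=3))
P=cloud(c);px=c["pixels"].astype(int);sat=px.max(-1)-px.min(-1)
m=(abs(P[...,0]-.6)<.06)&(abs(P[...,1]-.02)<.08)&(P[...,2]<.27)&(sat<40)
q=P[m];r=q[(q[:,2]>.106)&(q[:,2]<.125)];print("rim",cv2.minEnclosingCircle(r[:,:2].astype(np.float32)),np.median(r[:,2]),"per side",[np.median(r[z,2]).round(4) for z in (r[:,0]>.62,r[:,0]<.58,r[:,1]>.05,r[:,1]<0)])
q=q[q[:,0]>.6]
for lo in (.05,.07,.09):
    k=q[(q[:,2]>=lo)&(q[:,2]<lo+.015)]
    A=np.c_[2*k[:,:2],np.ones(len(k))];x=np.linalg.lstsq(A,(k[:,:2]**2).sum(1),rcond=None)[0];print(lo,x[:2].round(3))
Q=P[...,2];m=(Q>.027)&(Q<.045)&(sat<45)&(abs(P[...,0]-.596)<.12)&(abs(P[...,1]-.027)<.12)
print("tray",cv2.minAreaRect(P[m][:,:2].astype(np.float32)))
m=(abs(P[...,0]-.81)<.06)&(abs(P[...,1]-.01)<.06)&(Q>.1);print("spare",cv2.minEnclosingCircle(P[m][:,:2].astype(np.float32)))
```

```text
[0.46818838 0.02267907 0.22190883] [ 0.01302188  0.09030693 -0.51436779]
rim ((0.5965909957885742, 0.02629128098487854), 0.04628658667206764) 0.11361350065286713 per side [np.float64(0.1131), np.float64(0.1134), np.float64(0.114), np.float64(0.114)]
0.05 [0.593 0.03 ]
0.07 [0.595 0.027]
0.09 [0.595 0.027]
tray ((0.5969405174255371, 0.02789626270532608), (0.17552250623703003, 0.17083632946014404), 7.496026992797852)
spare ((0.8127107620239258, 0.009463111869990826), 0.04677850008010864)
```

View pics/scene4.png

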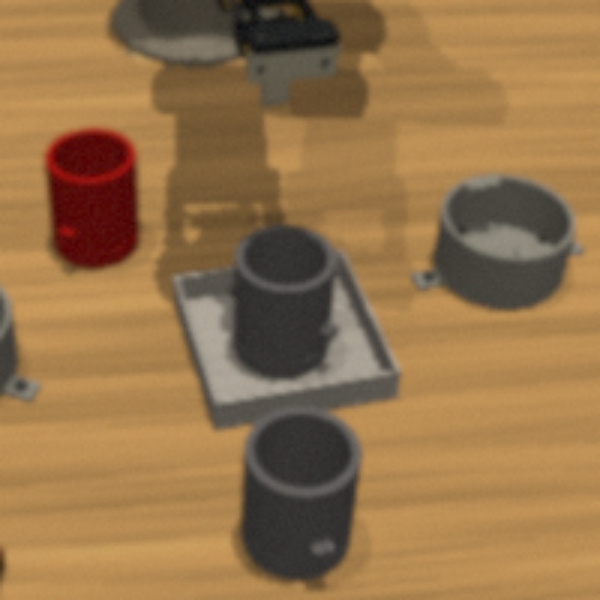

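The tub stands upright in the tray at crop (285,300), the gripper is clear, and the spare at (300,490) is where it was. Handing in.

```bash
python3 -c "
from cell import hand_in
print(hand_in())"
```

```text
the job is handed in; nothing more can be done
None
```

The stuck tub is out of its holder and standing upright in the tray. I handed the job in at about 12 s of the 54 s allowed; it reported no verdict.

- **What I did:** I gripped the grey tub's wall with a 50 N squeeze and turned it about 73° around its own axis. I then lifted it straight up 108 mm, carried it over the tray, lowered it until it touched the floor (15 N at the wrist), released it and backed away.
- **Twist check:** both cameras put a lug about 77° from the holder's lips before I lifted, 4° more than the 73° I commanded. That is well past the 40° needed.
- **Final check:** the tub's rim centre is at (0.597, 0.026) and the tray's centre at (0.597, 0.028), so it is about 2 mm off centre. The rim is level at 0.113–0.114 m all round.
- **Spare tub and gripper:** the spare tub moved no more than the roughly 2 mm measurement noise. The gripper is empty and clear of everything.
- **Failed or disagreed:** no check failed. The two cameras differed by 1–3 mm on the tub's and tray's positions.

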